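# Set the date dial and mark a medicine carton

## Robot

A 7-joint arm with a two-finger parallel gripper is mounted at the origin on a cart in front of the work surface, level with it; the furniture and walls round the work are solid. World frame = base frame: x ahead of the robot, y to its left, z up, the work surface at z = 0. Lengths are in m, angles in rad, forces in N, time in s.
With the tool pointing down it reaches from about 0.4 to 0.85 m from the base axis. Payload 10.4 kg.
Tool frame: the origin (TCP) lies at the very end of the fingers, on their centre line; the grasp point (between the pads) lies 19 mm behind it; z points along the fingers, y is the line along which they close (so a half turn about z gives the same grasp; the last joint's range is limited). The gripper opens to 87 mm and grips with 3 to 60 N. Pads are 19 mm wide; open, the fingers measure 117 mm over their backs; the gripper's body (75 mm by 190 mm) begins 51 mm behind the grasp point.
Start: joints at [-1.275, 0.332, -0.065, 1.46, 0.022, 1.35, -0.088], TCP at [0.196, 0.594, 0.223] pointing down, gripper open.
Joint ranges: [-2.6, 2.6], [-0.5, 2.12], [-1.47, 1.34], [0.16, 2.42], [-1.27, 4.41], [0.06, 2.06], [-2.6, 2.6]. Speed limits (rad/s): [2.22, 2.22, 2.79, 2.79, 3.14, 3.14, 3.14].

## Interface

Orientations are given as a unit quaternion [w, x, y, z].
In Python, from cell import bot gives the robot as it stands.
- The arm moves only by the shell command python3 shift.py 'ROWS' [OPENING] [FORCE]. ROWS is a JSON list of rows, 1 to 12 of them, each an object with the fields d (a list: dx, dy, dz in shares of the most that a row can go, 1 being 50 mm), turn_vec (a list: a rotation vector rx, ry, rz in units of 0.2 rad); a field left out counts as zero; each row shifts and turns the commanded pose from where the row before left it, along the tool's axes as they then stand; what a row does not reach is not made up. A row lasts 1/10 s, in which the tool goes at most 0.05 m and 0.15 rad, less where a joint would pass 70% of its speed; a pose out of reach is approached as far as the arm can. OPENING is the finger opening in m, set as the command begins (- or left out keeps the last). The fingers move at their own pace and stop on an object; FORCE is the grip in N (left out, the last holds). Time passes only in rows, so rows that do not move let the fingers close. It prints the time, the measured TCP pose, the force, the opening and the grip force at its end. Input that does not fit is refused with a message, and nothing moves.
- bot.read_state(): the state, without advancing time (a new reading comes with each control period).
- bot.capture(name): name is "side" or "top"; returns the picture (480x640x3 uint8, red, green, blue); there is no depth.
- bot.camera_info(name): a dict with "mtx" (3x3 intrinsics, pixels), "D" ([k1, k2, p1, p2, k3] as OpenCV has them; the pictures are not rectified), "world_from_camera" (4x4, takes a point from camera to world coordinates). Camera axes: x right, y up, looking along -z (the intrinsics and any distortion apply to the point x, -y, -z); pixel columns grow to the right and rows downward; lengths in m; the calibration is good to about 2 mm. A picture is of the moment at which its call begins. camera_info takes no time and is no camera call.
- bot.sign_off(): hands the job in; it is judged then, once.
The state is a dict: "time": time; "joint_pos": joint angles; "joint_velocities": joint speeds; "tau": joint torques, N m; "position": TCP position; "eef_rot": TCP orientation; "contact_force": force on the tool from outside, world axes, zero at the start; "moment": the same for the moment, N m; "width": finger opening in m; "gripper_force": force on a finger pad.
Only numpy, scipy, OpenCV 4.12 (cv2) and the standard library are available. Lean on these libraries where they do the work, as an engineer would, in place of code of your own. Each camera call takes 0.05 s, during which the arm holds its last target. There are 200 camera calls.

## Task

First turn the marking press's date dial four clicks clockwise from where it stands and let go of it. Then lift the carton out of the rack without disturbing the jars, stand it upright on the clear worktop, let go and take it again by its narrow sides, and stand it fully down in the press's nest between the two tall cheeks. Finally lower the stamping arm gently, without letting it slam, until it rests on the carton, and leave it there.

Things in the scene. Friction and masses are not known exactly. Their poses are not given: they have to be found in the camera images.
- date_dial (a joint): Angle of the press's date dial, rad; grows clockwise seen from above. A click is pi/6; a spring detent (about 0.15 N m to get over) holds it at whole multiples of pi/6, from 0 to 7 clicks (end stops); it starts in one of the first four. Black knob with a bar grip 48 mm long, 14 mm thick, 28 mm high; at 0 the bar lies along the press's x and its white nose points to the press's -x.
- dial_grip (a point): Point on the vertical axis of the date dial, 8 mm below the top of its bar grip, which is about 80 mm above the worktop; grasp the bar across its 14 mm here. The grey housing underneath is 100 mm wide and 43 mm high.
- dial_nose (a point): White pointer nose at the rim of the dial, 36 mm from its axis, in line with the bar.
- press: Marking press, fixed to the worktop: grey base plate reaching from x -85 to +140 mm and y -123 to +113 mm in its own frame, 12 mm thick; origin on the worktop under it. Its -x side is its front; the dial stands at x -20, y -75, the nest at x 0, y 60 and the arm's hinge column (148 mm high) at x 115, y 60.
- nest (a point): Centre of the nest's floor, 16 mm above the worktop; axes as the press. It takes the carton upright with its 62 mm side along the press's x: end cheeks 34 mm wide, 74 mm apart along x, flared tops 93 mm above the worktop; at the sides (along y) only low lips, 52 mm apart, tops 24 mm above the worktop, so that fingers have room there.
- stamp_arm (a joint): Angle of the stamping arm, rad: 0 level, when its stamp rests on the carton standing in the nest; about 1.3 standing up (start; friction holds it there). It falls if let go on the way (0.25 kg).
- lever_handle (a point): Middle of the arm's handle, a black round bar 12 mm thick and 104 mm long, parallel to the press's y, at the arm's tip 175 mm from the hinge. The 18 mm wide arm joins it in the middle; 31 mm to either side of the middle the bar can be pinched from above by fingers closing along the press's x, and swung down in an arc about the hinge.
- lever_hinge (a point): The arm's hinge axis, along the press's y, 131 mm above the worktop; with the arm level the handle lies 175 mm from it towards the press's -x, and upright above it when open.
- carton: The only carton in the rack: upright medicine carton, 42 mm (own x) by 62 mm (own y) by 85 mm high, 53 g; origin at the centre of its underside.
- rack: Fixed aluminium rack, 77 x 180 mm, three bays side by side along its y, 58 mm apart; origin on the worktop under its middle. Floor 5 mm thick; dividers 88 mm high, 50 mm long (x), 53 mm between them; front and back (-x, +x) open above lips 15 mm high. The carton stands in any bay with its 62 mm side along the rack's x, so it can be gripped only across its 62 mm, from front and back.
- jar_1: Tablet jar with ribbed screw cap, 47 mm across, 76 mm high, standing in another bay of the rack; origin at the centre of its underside. Leave alone.
- jar_2: Second tablet jar of the same size, in the remaining bay. Leave alone.

How it is judged:
On the way, in this order (a step that is already met when the one before it is completed fails the run):
1. the date dial is four clicks clockwise of its start and let go (distance of dial_nose from where it was at the start of the episode between 0.059 and 0.0653 m and velocity of joint date_dial between -0.1 and 0.1 rad/s and contact force between the fingers and date_dial below 0.1 N), for 0.2 s.
2. the carton stands upright on the worktop, out of the rack and released (height (world z) of carton below 0.004 m and angle between carton's own z axis and vertical below 0.06 rad and contact force between the fingers and carton below 0.1 N and linear speed of carton below 0.02 m/s), for 0.2 s.
3. the carton stands in the nest, released (horizontal distance between carton and nest below 0.008 m and z of carton in the frame of nest below 0.003 m and angle between carton's own z axis and vertical below 0.06 rad and angle between the y axis of carton and the x axis of nest, either way round below 0.15 rad and contact force between the fingers and carton below 0.1 N and linear speed of carton below 0.02 m/s), for 0.2 s.
4. the stamping arm rests on the carton (contact force between stamp_arm and carton above 0.2 N and value of joint stamp_arm between -0.06 and 0.06 rad), for 0.2 s.
At the end, for the whole second after the job is handed in: The dial rests four clicks (within 9 degrees) clockwise of its start; the carton stands upright, fully down in the nest (within 8 mm of its centre, 3 mm in height, 0.15 rad), released; the stamping arm rests level (within 0.06 rad) on it; all is still (all of step 3 and all of step 4 and distance of dial_nose from where it was at the start of the episode between 0.059 and 0.0653 m and velocity of joint date_dial between -0.1 and 0.1 rad/s and velocity of joint stamp_arm between -0.1 and 0.1 rad/s); the robot touches nothing.
It fails at once if a jar is moved by more than 20 mm or tipped ((distance of jar_1 from where it was at the start of the episode above 0.02 m or angle between jar_1's own z axis and vertical above 0.2 rad) or (distance of jar_2 from where it was at the start of the episode above 0.02 m or angle between jar_2's own z axis and vertical above 0.2 rad)).
It fails at once if the stamping arm is let fall or slammed down (faster than 2.5 rad/s) (velocity of joint stamp_arm below -2.5 rad/s).
It also fails if it takes over 72 s, if anything falls off the work surface, if the arm or the gripper's body presses on something with over 40 N, if the wrist force passes 120 N, or if a joint passes its speed limit or range.

## Working session

There is one attempt and no reset: what is moved stays moved. The work goes in short steps, Python scripts to look and compute and a shell command to move; the robot and the scene stay as the last step left them, time stands still between calls to the robot, and variables do not carry over. Pictures are saved under pics/ and viewed, at most 10 in all, crops included, and the job is handed in when it is done.

```bash
ls; mkdir -p pics; python3 - <<'E'
from cell import bot
import cv2,numpy as np
for n in("top","side"):
    i=bot.capture(n); cv2.imwrite(f"pics/{n}0.png",i[:,:,::-1])
    c=bot.camera_info(n); print(n,np.round(c["mtx"],1).tolist(),c["D"],np.round(c["world_from_camera"],3).tolist())
print(bot.read_state())
E
```

```text
cell.py
pics
shift.py
top [[521.4, 0.0, 322.9], [0.0, 521.4, 241.4], [0.0, 0.0, 1.0]] [-0.09974714  0.          0.          0.          0.        ] [[-0.024, 0.981, -0.195, 0.231], [-1.0, -0.024, 0.0, -0.002], [-0.004, 0.195, 0.981, 1.415], [0.0, 0.0, 0.0, 1.0]]
side [[524.4, 0.0, 316.9], [0.0, 524.4, 232.5], [0.0, 0.0, 1.0]] [0.01027041 0.         0.         0.         0.        ] [[0.943, -0.279, 0.181, 0.761], [0.332, 0.805, -0.492, -0.714], [-0.008, 0.524, 0.852, 1.31], [0.0, 0.0, 0.0, 1.0]]
{'time': 0.1, 'joint_pos': array([-1.2745715 ,  0.33282756, -0.06472532,  1.46084587,  0.02159233,
        1.34985659, -0.0884567 ]), 'joint_velocities': array([-0.00090713, -0.0030249 ,  0.00029536, -0.00393604, -0.00155933,
        0.00062781,  0.0020225 ]), 'tau': array([ 1.54378788e-03, -6.24534774e+01,  2.47562741e-02, -3.90720820e+01,
       -6.13723788e-02,  3.63625155e-02,  5.32511797e-05]), 'position': array([0.19578869, 0.59319573, 0.22182722]), 'eef_rot': array([-7.99240941e-05,  1.58696344e-01,  9.87327243e-01, -6.15973018e-04]), 'contact_force': array([ 0.66956521,  0.46095513, -0.65008984]), 'moment': array([-0.03543392, -0.02486603,  0.01182823]), 'gripper_force': 0.0, 'width': 0.0869837119351398}
```
View pics/top0.png

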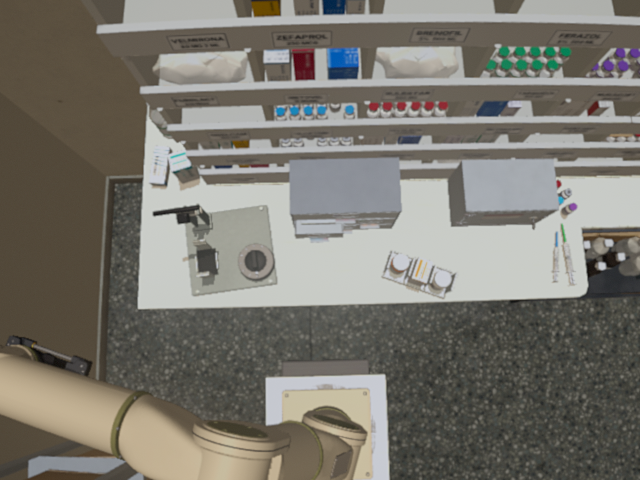

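View pics/side0.png

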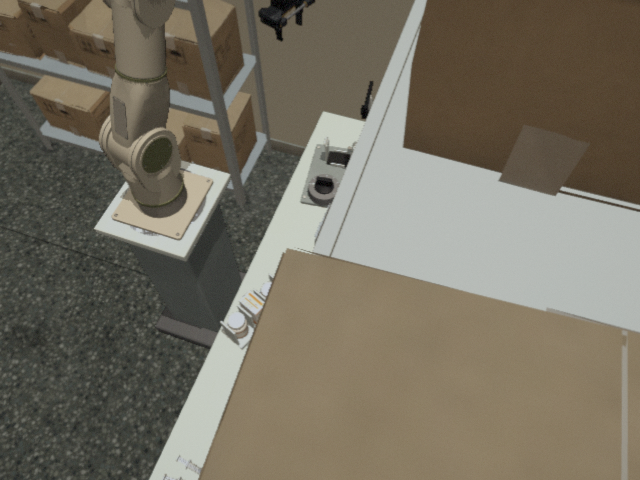

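Top view: press plate with corners about (186,217), (268,206), (276,287), (193,295), and the dial at (256,263). The rack is around (420,272), with the carton in the middle bay. The side view sees the dial at (322,188) and the rack at (250,305). I'll zoom in on both.

```bash
cat > h.py <<'E'
import cv2,numpy as np
from cell import bot
from scipy.spatial.transform import Rotation as R
def ray(n,uv):
    c=bot.camera_info(n);p=cv2.undistortPoints(np.array(uv,float).reshape(-1,1,2),np.array(c["mtx"]),np.array(c["D"])).reshape(-1,2)
    T=np.array(c["world_from_camera"]);d=np.c_[p[:,0],-p[:,1],-np.ones(len(p))]@T[:3,:3].T
    return T[:3,3],d
def plane(n,uv,z):
    o,d=ray(n,uv);return o+d*((z-o[2])/d[:,2])[:,None]
def pix(n,P):
    c=bot.camera_info(n);T=np.linalg.inv(np.array(c["world_from_camera"]))
    q=np.atleast_2d(P)@T[:3,:3].T+T[:3,3];q=q*[1,-1,-1]
    return cv2.projectPoints(q,np.zeros(3),np.zeros(3),np.array(c["mtx"]),np.array(c["D"]))[0].reshape(-1,2)
E
python3 - <<'E'
import cv2,numpy as np
t=cv2.imread("pics/top0.png");s=cv2.imread("pics/side0.png")
f=lambda i,x,y,w,h,k:cv2.resize(i[y:y+h,x:x+w],None,fx=k,fy=k,interpolation=cv2.INTER_CUBIC)
a=f(t,150,200,130,100,6);cv2.imwrite("pics/c1.png",a)
b=np.vstack([f(t,375,240,90,62,5)[:300,:450]]);c=f(s,215,265,70,60,5)
cv2.imwrite("pics/c2.png",np.hstack([b[:300],c[:300]]))
cv2.imwrite("pics/c3.png",f(s,290,75,100,140,4))
E
```

View pics/c1.png

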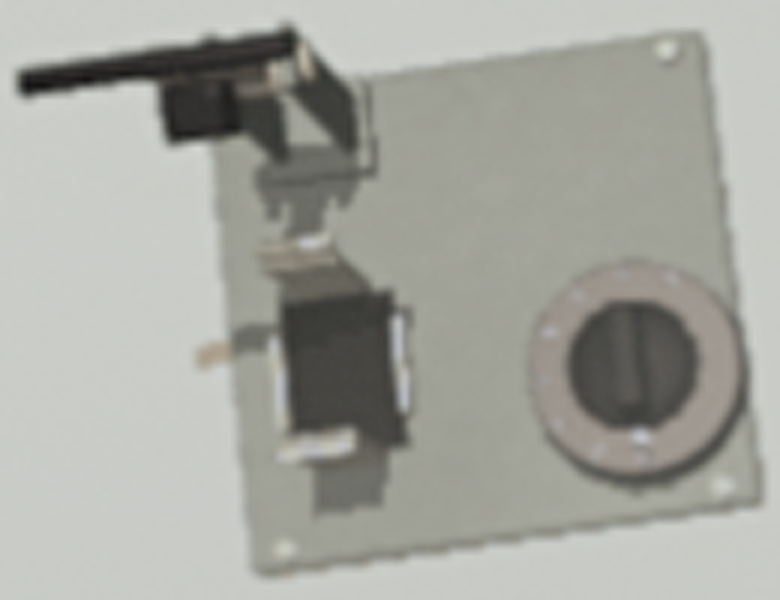

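View pics/c2.png

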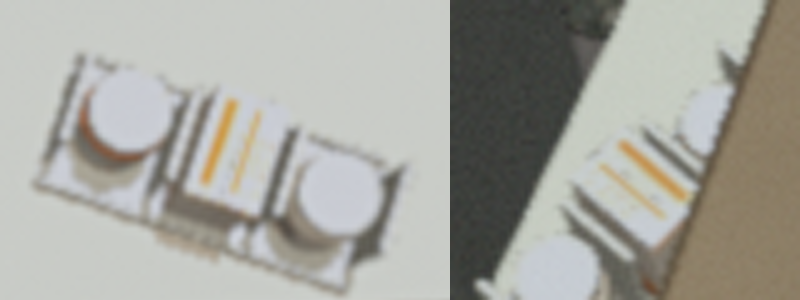

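View pics/c3.png

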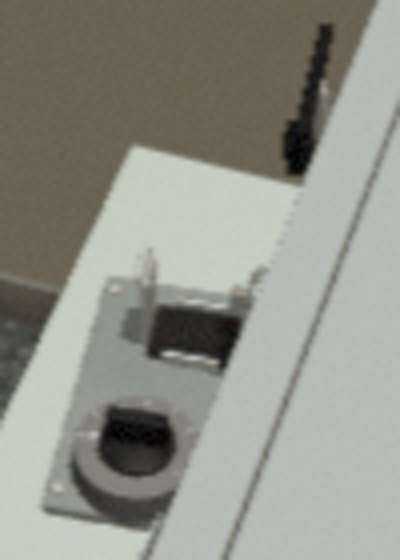

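Crops: the nose at c1 (640,440) sits on the tick nearest the press front, so the dial starts at click 0. The press front faces the robot. The carton (orange stripes) stands in the middle bay, with jar caps at c2 (130,113) and (340,195). Next I convert these to positions.

```bash
python3 - <<'E'
from h import *
np.set_printoptions(precision=4,suppress=True)
t=lambda p:np.array(p,float)/6+[150,200]-.42
r=lambda p:np.array(p,float)/5+[375,240]-.4
s=lambda p:(np.array(p,float)-[450,0])/5+[215,265]-.4
s3=lambda p:np.array(p,float)/4+[290,75]-.38
C=plane("top",t([(763,500),(257,573),(700,32)]),.012)[:,:2];print("plate FR FL BR",C, np.linalg.norm(C[1]-C[0]),np.linalg.norm(C[2]-C[0]))
ex=C[2]-C[0];ey=C[1]-C[0];print("yaw",np.arctan2(ex[1],ex[0]),np.arctan2(-ey[0],ey[1]))
a=(np.arctan2(ex[1],ex[0])+np.arctan2(-ey[0],ey[1]))/2
X=np.array([np.cos(a),np.sin(a)]);Y=np.array([-X[1],X[0]])
L=np.array([(-.085,-.123),(-.085,.113),(.14,-.123)])
O=np.mean(C-L@np.array([X,Y]),0);print("press O",O,"yaw",a)
for nm,l in dict(dial=(-.02,-.075),nest=(0,.06),hinge=(.115,.06)).items():print(nm,O+np.array(l)@np.array([X,Y]))
print("dial top ring centre",plane("top",t([(638,368)]),.043),"knob bar",plane("top",t([(629,357)]),.08),plane("side",s3([(140,412)]),.08),"side ring",plane("side",s3([(136,448)]),.043))
print("nose",plane("top",t([(640,438)]),.06))
print("side plate FL/FR",plane("side",s3([(105,283),(45,508)]),.012))
J=plane("top",r([(130,113),(340,195)]),.081);print("jars",J)
v=J[0]-J[1];print("rack ctr",J.mean(0),"sep",np.linalg.norm(v),"yaw",np.arctan2(-v[0],v[1]))
print("carton top(top)",plane("top",r([(207,92),(287,108),(262,215),(180,188)]),.09))
print("carton top(side)",plane("side",s([(632,125),(575,182),(655,248),(705,195)]),.09))
print("stripe top",plane("top",r([(231,100),(207,182)]),.09),"side",plane("side",s([(622,143),(686,197)]),.09))
K=plane("top",r([(80,60),(38,185),(348,290)]),.015);print("rack corners",K)
E
```

```text
plate FR FL BR [[0.3979 0.1253]
 [0.3697 0.355 ]
 [0.6169 0.1532]] 0.23141493967970242 0.2207940331231581
yaw 0.12637946700321567 0.12196519280006508
press O [0.4659 0.2564] yaw 0.12417232990164037
dial [0.4554 0.1795]
nest [0.4585 0.316 ]
hinge [0.5726 0.3302]
dial top ring centre [[0.4545 0.1778 0.043 ]] knob bar [[0.4534 0.1769 0.08  ]] [[0.4588 0.1825 0.08  ]] side ring [[0.4578 0.1765 0.043 ]]
nose [[0.4207 0.1747 0.06  ]]
side plate FL/FR [[0.3727 0.3468 0.012 ]
 [0.4038 0.1229 0.012 ]]
jars [[ 0.4356 -0.2023  0.081 ]
 [ 0.3898 -0.3092  0.081 ]]
rack ctr [ 0.4127 -0.2558  0.081 ] sep 0.11624905017834841 yaw -0.40429136212016487
carton top(top) [[ 0.4441 -0.2415  0.09  ]
 [ 0.4347 -0.2825  0.09  ]
 [ 0.3796 -0.2662  0.09  ]
 [ 0.3947 -0.2247  0.09  ]]
carton top(side) [[ 0.3998 -0.2268  0.09  ]
 [ 0.3851 -0.2655  0.09  ]
 [ 0.4373 -0.2853  0.09  ]
 [ 0.45   -0.2505  0.09  ]]
stripe top [[ 0.4396 -0.2537  0.09  ]
 [ 0.3974 -0.2388  0.09  ]] side [[ 0.399  -0.2378  0.09  ]
 [ 0.4414 -0.2547  0.09  ]]
rack corners [[ 0.4757 -0.1864  0.015 ]
 [ 0.4076 -0.1603  0.015 ]
 [ 0.3461 -0.3255  0.015 ]]
```

```bash
cat >> h.py <<'E'
def to(p,yang):
    "tool-axes deltas: translation in current axes, then in axes after turning; yang = world angle of closing axis"
    s=bot.read_state();q=s["eef_rot"];M=R.from_quat(q,scalar_first=True)
    T=R.from_matrix(np.array([[np.sin(yang),np.cos(yang),0],[-np.cos(yang),np.sin(yang),0],[0,0,-1.]]))
    d=np.array(p)-s["position"];np.set_printoptions(precision=4,suppress=True)
    print("pos",s["position"],"now-axes",M.inv().apply(d),"after-turn axes",T.inv().apply(d),"rotvec",(M.inv()*T).as_rotvec(),"q7",s["joint_pos"][6],"w",s["width"])
E
python3 -c "
from h import *
to([.456,.178,.14],1.695)"
```

```text
Traceback (most recent call last):
  File "h.py", line 17, in to
    T=R.from_matrix(np.array([[np.sin(yang),np.cos(yang),0],[-np.cos(yang),np.sin(yang),0],[0,0,-1.]]))
  File "scipy/spatial/transform/_rotation.pyx", line 1143, in scipy.spatial.transform._rotation.Rotation.from_matrix
ValueError: Non-positive determinant (left-handed or null coordinate frame) in rotation matrix 0: [[ 0.99229663 -0.12388458  0.        ]
 [ 0.12388458  0.99229663  0.        ]
 [ 0.          0.         -1.        ]].
```

```bash
sed -i 's/\[\[np.sin(yang),/[[-np.sin(yang),/; s/\[-np.cos(yang),np.sin/[np.cos(yang),np.sin/' h.py
python3 -c "
from h import *
to([.456,.178,.14],1.695)"
```

```text
pos [0.1958 0.5932 0.2218] now-axes [-0.3772 -0.3126  0.0822] after-turn axes [-0.2068 -0.4442  0.0818] rotvec [-0.0012 -0.0002 -0.4429] q7 -0.0884567049558084 w 0.0869837119351398
```

Units first: shifts go in shares of 50 mm and turns go in units of 0.2 rad. So -0.0314 m is -0.628, -0.026 m is -0.52.

```bash
python3 shift.py '[{"d":[-0.628, -0.52, 0]}, {"d":[-0.628, -0.52, 0]}, {"d":[-0.628, -0.52, 0]}, {"d":[-0.628, -0.52, 0]}, {"d":[-0.628, -0.52, 0]}, {"d":[-0.628, -0.52, 0]}, {"d":[-0.628, -0.52, 0]}, {"d":[-0.628, -0.52, 0]}, {"d":[-0.628, -0.52, 0]}, {"d":[-0.628, -0.52, 0]}, {"d":[-0.628, -0.52, 0]}, {"d":[-0.628, -0.52, 0]}]' 0.045
python3 shift.py '[{"turn_vec":[0, 0, -0.555]}, {"turn_vec":[0, 0, -0.555]}, {"turn_vec":[0, 0, -0.555]}, {"turn_vec":[0, 0, -0.55]}, {}]'
python3 -c "
from h import *
to([.456,.178,.14],1.695)
cv2.imwrite('pics/t1.png',bot.capture('top')[:,:,::-1])"
```

```text
time: 1.3
position: [0.4564, 0.1775, 0.2224]
eef_rot: [-0.0, 0.159, 0.987, 0.0]
contact_force: [-0.2, 0.3, -0.7]
width: 0.045
gripper_force: 0.0
time: 1.8
position: [0.4557, 0.179, 0.2223]
eef_rot: [-0.0, -0.063, 0.998, -0.0]
contact_force: [-0.3, -0.5, 1.2]
width: 0.0453
gripper_force: 0.0
pos [0.4557 0.179  0.2223] now-axes [-0.0002 -0.001   0.0823] after-turn axes [-0.0001 -0.001   0.0823] rotvec [-0.0001 -0.0005  0.0017] q7 1.2371918206735817 w 0.04532028705425597
```

```bash
python3 shift.py '[{"d":[0, -0.02, 0.6]}, {"d":[0, 0, 0.6]}, {"d":[0, 0, 0.6]}, {"d":[0, 0, 0.6]}, {"d":[0, 0, 0.4]}, {"d":[0, 0, 0.3]}, {"d":[0, 0, 0.16]}, {}]'
python3 shift.py '[{}, {}, {}, {}, {}]' 0 25
```

```text
time: 2.65
position: [0.4554, 0.1779, 0.0587]
eef_rot: [-0.001, -0.061, 0.998, -0.0]
contact_force: [0.0, -0.5, -0.4]
width: 0.0452
gripper_force: 0.0
time: 3.15
position: [0.4562, 0.1784, 0.0598]
eef_rot: [0.0, -0.062, 0.998, 0.0]
contact_force: [0.6, 2.2, 1.0]
width: 0.0137
gripper_force: 25.0
```

```bash
python3 - <<'E'
from h import *
t=bot.capture("top");s=bot.capture("side")
f=lambda i,x,y,w,h,k:cv2.resize(i[y:y+h,x:x+w,::-1],None,fx=k,fy=k,interpolation=cv2.INTER_CUBIC)
cv2.imwrite("pics/d1.png",np.hstack([f(t,180,200,100,100,4),f(s,280,100,100,100,4)]))
E
```

```text
(no output)
```

View pics/d1.png

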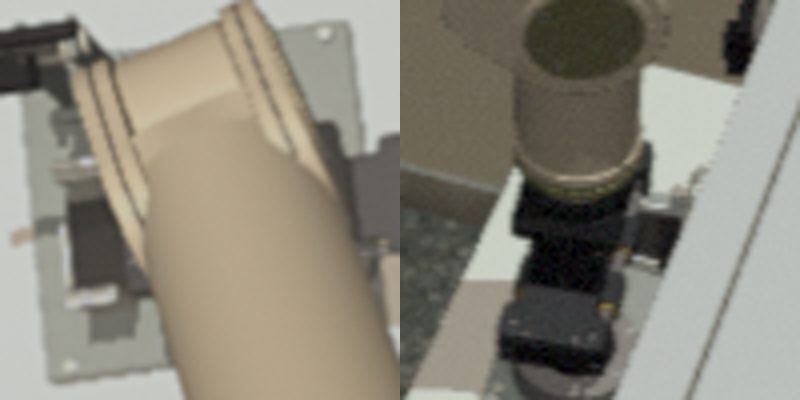

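The gripper holds the dial bar (opening 13.7 mm). Turning it clockwise.

To row units: 0.12 rad is 0.6.

```bash
python3 shift.py '[{"turn_vec":[0, 0, 0.6]}, {"turn_vec":[0, 0, 0.6]}, {"turn_vec":[0, 0, 0.6]}, {"turn_vec":[0, 0, 0.6]}, {"turn_vec":[0, 0, 0.6]}, {"turn_vec":[0, 0, 0.6]}, {"turn_vec":[0, 0, 0.6]}, {"turn_vec":[0, 0, 0.6]}, {"turn_vec":[0, 0, 0.6]}, {"turn_vec":[0, 0, 0.6]}, {"turn_vec":[0, 0, 0.6]}, {"turn_vec":[0, 0, 0.6]}]'
python3 shift.py '[{"turn_vec":[0, 0, 0.6]}, {"turn_vec":[0, 0, 0.6]}, {"turn_vec":[0, 0, 0.6]}, {"turn_vec":[0, 0, 0.6]}, {"turn_vec":[0, 0, 0.6]}, {"turn_vec":[0, 0, 0.3]}, {}, {}]'
python3 -c "
from h import *
to([.456,.178,.14],1.695-2.094)"
```

```text
time: 4.45
position: [0.4562, 0.1784, 0.0598]
eef_rot: [0.0, 0.613, 0.79, 0.0]
contact_force: [-0.6, 0.5, 2.3]
width: 0.0136
gripper_force: 25.0
time: 5.25
position: [0.4562, 0.1784, 0.0598]
eef_rot: [-0.0, 0.834, 0.551, 0.0]
contact_force: [-0.8, 0.5, 5.1]
width: 0.0139
gripper_force: 25.0
pos [0.4562 0.1784 0.0598] now-axes [-0.0004 -0.     -0.0802] after-turn axes [-0.0004 -0.     -0.0802] rotvec [ 0.0002 -0.0006 -0.0039] q7 -0.7456645400314948 w 0.01393467945723753
```

Release, rise, and check the dial after moving off towards the rack.

To row units: -0.04 m is -0.8, -0.02 m is -0.4.

```bash
python3 shift.py '[{}, {}, {}, {}, {}, {"d":[0, 0, -0.4]}, {"d":[0, 0, -0.8]}, {"d":[0, 0, -0.8]}, {"d":[0, 0, -0.8]}, {}]' 0.045
python3 -c "
from h import *
to([.416,-.256,.20],-.365)"
```

```text
time: 6.25
position: [0.4585, 0.1792, 0.2046]
eef_rot: [-0.0, 0.835, 0.55, 0.004]
contact_force: [0.3, 0.1, 0.1]
width: 0.0452
gripper_force: 0.0
pos [0.4585 0.1792 0.2046] now-axes [-0.4167  0.1325  0.002 ] after-turn axes [-0.4217  0.1157  0.0046] rotvec [ 0.0041 -0.0073 -0.0402] q7 -0.8487761976400021 w 0.04519501526250975
```

```bash
python3 shift.py '[{"d":[-0.56, 0.34, -0.3], "turn_vec":[0, 0, -0.2]}, {"d":[-0.8, 0.52, -0.3]}, {"d":[-0.8, 0.52, -0.3]}, {"d":[-0.8, 0.52, 0]}, {"d":[-0.8, 0.52, 0]}, {}]' 0.087
python3 -c "
from h import *
to([.416,-.256,.20],-.365)
cv2.imwrite('pics/x.png',cv2.resize(bot.capture('top')[200:300,180:290,::-1],None,fx=5,fy=5))"
```

```text
time: 6.85
position: [0.5008, -0.0479, 0.2445]
eef_rot: [0.001, 0.826, 0.563, -0.0]
contact_force: [0.5, 0.0, -0.2]
width: 0.0832
gripper_force: 0.0
pos [ 0.5008 -0.0479  0.2445] now-axes [-0.2247 -0.0029  0.0448] after-turn axes [-0.2247 -0.0049  0.0445] rotvec [ 0.0014  0.0012 -0.0092] q7 -0.339548670720775 w 0.08320082668404984
```

View pics/x.png

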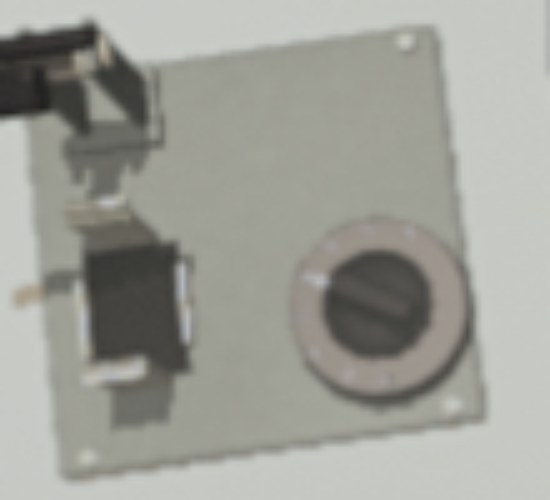

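The dial nose is now at (317,279) in this crop, on the fifth tick, so it has turned four clicks. On to the carton.

```bash
python3 shift.py '[{"d":[-0.7, -0.02, 0.1], "turn_vec":[0, 0, -0.045]}, {"d":[-0.8, -0.02, 0.16]}, {"d":[-0.8, -0.02, 0.16]}, {"d":[-0.8, -0.02, 0.16]}, {"d":[-0.8, -0.02, 0.16]}, {"d":[-0.6, 0, 0.16]}, {}, {}]' 0.087
python3 -c "
from h import *
to([.416,-.256,.045],-.365)
cv2.imwrite('pics/t2.png',bot.capture('top')[:,:,::-1])"
```

```text
time: 7.7
position: [0.4173, -0.249, 0.1991]
eef_rot: [-0.0, 0.821, 0.571, -0.0]
contact_force: [-0.1, -0.1, 0.1]
width: 0.087
gripper_force: 0.0
pos [ 0.4173 -0.249   0.1991] now-axes [-0.007   0.0013  0.1541] after-turn axes [-0.007   0.0012  0.1541] rotvec [-0.0008 -0.0001  0.0091] q7 0.116969358001181 w 0.08699092110946004
```

```bash
python3 shift.py '[{"d":[-0.14, 0.02, 0.4], "turn_vec":[0, 0, 0.045]}, {"d":[0, 0, 0.6]}, {"d":[0, 0, 0.6]}, {"d":[0, 0, 0.6]}, {"d":[0, 0, 0.5]}, {"d":[0, 0, 0.24]}, {"d":[0, 0, 0.12]}, {}]'
python3 shift.py '[{}, {}, {}, {}, {}]' 0 10
python3 -c "
from h import *
to([.416,-.256,.045],-.365);print(bot.read_state()['contact_force'],bot.read_state()['moment'],bot.read_state()['gripper_force'])"
```

```text
time: 8.55
position: [0.4162, -0.2562, 0.0466]
eef_rot: [-0.0, 0.823, 0.567, -0.0]
contact_force: [-0.2, 0.6, 1.2]
width: 0.0872
gripper_force: 0.0
time: 9.05
position: [0.416, -0.2568, 0.0469]
eef_rot: [0.0, 0.824, 0.567, 0.0]
contact_force: [-1.4, 1.5, 4.6]
width: 0.0615
gripper_force: 10.0
pos [ 0.416  -0.2568  0.0469] now-axes [ 0.0007 -0.0003  0.0019] after-turn axes [ 0.0007 -0.0003  0.0019] rotvec [ 0.0005 -0.0005  0.0001] q7 0.39700795708764175 w 0.06150985977144396
[-1.3794  1.4727  4.6328] [0.1156 0.2969 0.0005] 10.000183047959581
```

To row units: -0.03 m is -0.6, -0.025 m is -0.5.

```bash
python3 shift.py '[{"d":[0, 0, -0.16]}, {"d":[0, 0, -0.3]}, {"d":[0, 0, -0.4]}, {"d":[0, 0, -0.5]}, {"d":[0, 0, -0.6]}, {"d":[0, 0, -0.6]}, {}, {}]'
python3 - <<'E'
from h import *
to([.44,0.0,.17],-.365)
t=bot.capture("top");s=bot.capture("side")
f=lambda i,x,y,w,h,k:cv2.resize(i[y:y+h,x:x+w,::-1],None,fx=k,fy=k,interpolation=cv2.INTER_CUBIC)
cv2.imwrite("pics/l1.png",np.hstack([f(t,375,200,100,100,4),f(s,190,200,100,150,4)[:400]]))
E
```

```text
time: 9.85
position: [0.416, -0.2566, 0.1748]
eef_rot: [0.0, 0.824, 0.567, 0.001]
contact_force: [0.3, 0.3, -1.4]
width: 0.0615
gripper_force: 10.0
pos [ 0.416  -0.2566  0.1748] now-axes [ 0.2483 -0.0691  0.0051] after-turn axes [ 0.2483 -0.0692  0.0048] rotvec [ 0.0011 -0.0013  0.0002] q7 0.17564960157918694 w 0.061494467168850875
```

View pics/l1.png

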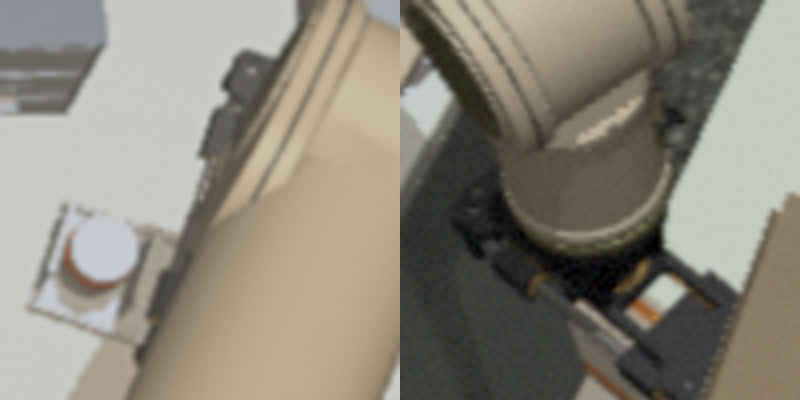

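```bash
python3 shift.py '[{"d":[0.3, -0.1, 0]}, {"d":[0.6, -0.2, 0]}, {"d":[0.72, -0.24, 0]}, {"d":[0.72, -0.24, 0]}, {"d":[0.72, -0.24, 0]}, {"d":[0.6, -0.2, 0]}, {"d":[0.4, -0.2, 0]}, {"d":[0.2, -0.1, 0]}, {}]'
python3 -c "
from h import *
to([.41,-.03,.042],-.365)"
```

```text
time: 10.85
position: [0.4203, -0.0301, 0.1738]
eef_rot: [-0.0, 0.823, 0.568, -0.001]
contact_force: [0.4, -0.3, -1.2]
width: 0.0615
gripper_force: 10.0
pos [ 0.4203 -0.0301  0.1738] now-axes [-0.0034 -0.0095  0.1318] after-turn axes [-0.0036 -0.0096  0.1318] rotvec [-0.0011  0.0011  0.0017] q7 -0.504485246600349 w 0.06146519001023566
```

To row units: 0.03 m is 0.6, 0.025 m is 0.5.

```bash
python3 shift.py '[{"d":[0, -0.1, 0.4]}, {"d":[0, 0, 0.6]}, {"d":[0, 0, 0.6]}, {"d":[0, 0, 0.5]}, {"d":[0, 0, 0.24]}, {"d":[0, 0, 0.16]}, {"d":[0, 0, 0.06]}, {}, {}]'
python3 -c "
from h import *
to([.41,-.03,.042],-.365)"
```

```text
time: 11.75
position: [0.4144, -0.0303, 0.0458]
eef_rot: [-0.001, 0.824, 0.566, -0.002]
contact_force: [-6.5, -0.9, -2.7]
width: 0.0614
gripper_force: 10.0
pos [ 0.4144 -0.0303  0.0458] now-axes [-0.0013 -0.0042  0.0038] after-turn axes [-0.0013 -0.0042  0.0038] rotvec [-0.0031  0.002  -0.0016] q7 -0.3345323704445232 w 0.06140139359983837
```

To row units: 0.002 m is 0.04.

```bash
python3 shift.py '[{}, {}]'; python3 shift.py '[{"d":[0, 0, 0.04]}, {}, {}]'
python3 -c "
from h import *
to([.41,-.03,.042],-.365);print(bot.read_state()['joint_pos'],bot.read_state()['moment'])
s=bot.capture('side');t=bot.capture('top')
cv2.imwrite('pics/p1.png',np.hstack([cv2.resize(s[160:310,210:350,::-1],None,fx=3,fy=3),cv2.resize(t[200:350,270:390,::-1],None,fx=3,fy=3)]))"
```

```text
time: 11.95
position: [0.4144, -0.0302, 0.0459]
eef_rot: [-0.001, 0.824, 0.566, -0.002]
contact_force: [-5.5, -0.6, -3.0]
width: 0.0615
gripper_force: 10.0
time: 12.25
position: [0.4144, -0.0301, 0.044]
eef_rot: [-0.001, 0.824, 0.566, -0.002]
contact_force: [-8.2, -0.0, -1.0]
width: 0.0611
gripper_force: 10.0
pos [ 0.4144 -0.0301  0.044 ] now-axes [-0.0015 -0.0042  0.002 ] after-turn axes [-0.0015 -0.0042  0.002 ] rotvec [-0.0031  0.0016 -0.0015] q7 -0.3298539211619205 w 0.06113247243767923
[-0.8188  0.0694  0.8155  2.2119 -0.0648  0.8865 -0.3299] [-0.1156  1.1641  0.0119]
```

View pics/p1.png

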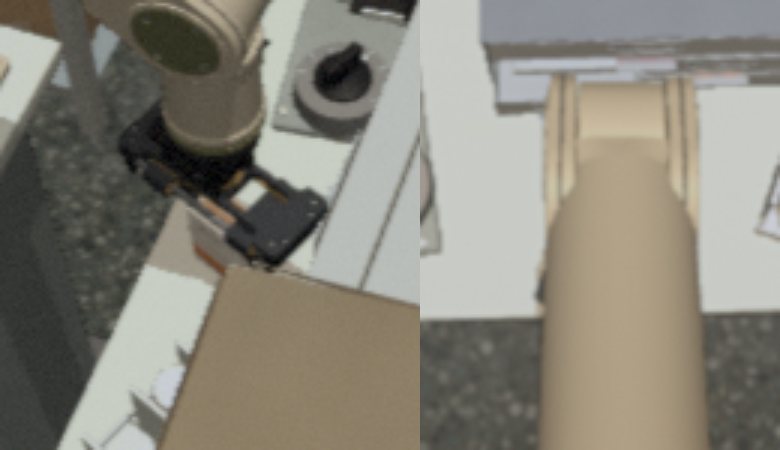

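The -8 N in x suggests the gripper body is brushing the printer tray (front edge near row 236 of the top view). I'll back off a little towards the robot.

To row units: -0.012 m is -0.24, -0.004 m is -0.08.

```bash
python3 shift.py '[{"d":[0, 0, -0.24]}, {"d":[-0.24, -0.08, 0]}, {"d":[-0.24, -0.08, 0]}, {}, {}]'; python3 shift.py '[{"d":[0, 0, 0.1]}, {"d":[0, 0, 0.1]}, {}, {}]'
python3 -c "
from h import *
to([.397,-.05,.042],-.365);print(bot.read_state()['contact_force'],bot.read_state()['moment'])"
```

```text
time: 12.85
position: [0.3999, -0.0488, 0.0564]
eef_rot: [-0.0, 0.824, 0.567, 0.0]
contact_force: [0.8, -0.0, 0.2]
width: 0.0619
gripper_force: 10.0
time: 13.25
position: [0.3999, -0.0485, 0.0462]
eef_rot: [0.0, 0.824, 0.567, -0.001]
contact_force: [0.6, 0.1, -1.4]
width: 0.0613
gripper_force: 10.0
pos [ 0.3999 -0.0485  0.0462] now-axes [-0.0025 -0.0022  0.0042] after-turn axes [-0.0025 -0.0022  0.0042] rotvec [-0.0005  0.0009  0.0002] q7 -0.3269932699581722 w 0.06126883753779721
[ 0.591   0.1174 -1.3585] [-0.1103  0.0833 -0.0058]
```

```bash
for k in 1; do python3 shift.py '[{"d":[0, 0, 0.04]}, {}]'; done; python3 shift.py '[{"d":[0, 0, 0.03]}, {}]'; python3 shift.py '[{"d":[0, 0, 0.02]}, {}]'
```

```text
time: 13.45
position: [0.4001, -0.0484, 0.0444]
eef_rot: [-0.0, 0.824, 0.567, -0.0]
contact_force: [-0.6, -0.2, -0.9]
width: 0.0613
gripper_force: 10.0
time: 13.65
position: [0.4, -0.0484, 0.0429]
eef_rot: [-0.0, 0.824, 0.567, -0.0]
contact_force: [-0.2, 0.9, -0.5]
width: 0.061
gripper_force: 10.0
time: 13.85
position: [0.4, -0.0484, 0.0419]
eef_rot: [-0.0, 0.824, 0.567, 0.0]
contact_force: [0.4, -0.8, -0.9]
width: 0.0617
gripper_force: 10.0
```

To row units: 0.001 m is 0.02.

```bash
python3 shift.py '[{"d":[0, 0, 0.02]}, {}]'; python3 shift.py '[{"d":[0, 0, 0.02]}, {}]'
```

```text
time: 14.05
position: [0.4001, -0.0483, 0.0413]
eef_rot: [-0.0, 0.824, 0.567, 0.0]
contact_force: [-3.2, -0.6, 7.0]
width: 0.0615
gripper_force: 10.0
time: 14.25
position: [0.4002, -0.0483, 0.0404]
eef_rot: [-0.0, 0.824, 0.567, 0.0]
contact_force: [-3.9, 0.6, 9.5]
width: 0.0614
gripper_force: 10.0
```

Contact. Release, rise by 0.13 m, and turn ccw by 1.571 for the narrow sides.

To row units: -0.04 m is -0.8, -0.03 m is -0.6.

```bash
python3 shift.py '[{"d":[0, 0, -0.02]}, {}, {}, {}, {"d":[0, 0, -0.4]}, {"d":[0, 0, -0.6]}, {"d":[0, 0, -0.8]}, {"d":[0, 0, -0.8]}, {}]' 0.087
python3 shift.py '[{"turn_vec":[0, 0, -0.715]}, {"turn_vec":[0, 0, -0.715]}, {"turn_vec":[0, 0, -0.715]}, {"turn_vec":[0, 0, -0.715]}, {"turn_vec":[0, 0, -0.715]}, {"turn_vec":[0, 0, -0.715]}, {"turn_vec":[0, 0, -0.715]}, {"turn_vec":[0, 0, -0.715]}, {"turn_vec":[0, 0, -0.715]}, {"turn_vec":[0, 0, -0.715]}, {"turn_vec":[0, 0, -0.705]}, {}]'
python3 - <<'E'
from h import *
to([.400,-.0485,.045],1.206)
s=bot.capture('side');t=bot.capture('top')
cv2.imwrite('pics/r1.png',np.hstack([cv2.resize(s[160:310,190:330,::-1],None,fx=3,fy=3),cv2.resize(t[200:350,270:390,::-1],None,fx=3,fy=3)]))
E
```

```text
time: 15.15
position: [0.4027, -0.0483, 0.1754]
eef_rot: [0.001, 0.824, 0.567, 0.004]
contact_force: [-0.7, 0.4, -1.4]
width: 0.0872
gripper_force: 0.0
time: 16.35
position: [0.3999, -0.0482, 0.1707]
eef_rot: [-0.0, 0.18, 0.984, 0.0]
contact_force: [-0.7, 0.2, -0.5]
width: 0.087
gripper_force: 0.0
pos [ 0.3999 -0.0482  0.1707] now-axes [-0.0003 -0.0003  0.1257] after-turn axes [-0.0002 -0.0002  0.1257] rotvec [ 0.0006 -0.0006  0.0027] q7 0.9188931896484777 w 0.08695344059011155
```

View pics/r1.png

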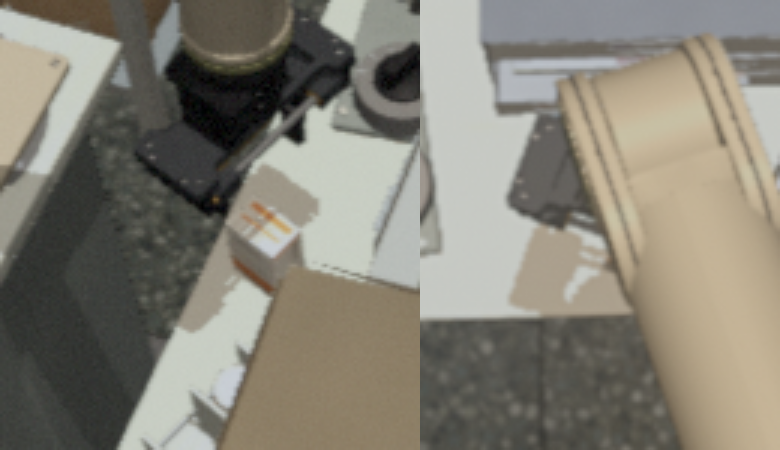

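The carton stands upright on the worktop and released, with its top at about (266,226) in the crop. Taking it by its narrow sides.

To row units: 0.02 m is 0.4, 0.03 m is 0.6.

```bash
python3 shift.py '[{"d":[0, 0, 0.4]}, {"d":[0, 0, 0.6]}, {"d":[0, 0, 0.6]}, {"d":[0, 0, 0.5]}, {"d":[0, 0, 0.24]}, {"d":[0, 0, 0.16]}, {}, {}]'
python3 shift.py '[{}, {}, {}, {}, {}, {}]' 0 10
python3 -c "
from h import *
to([.400,-.0485,.045],1.206);print(bot.read_state()['contact_force'],bot.read_state()['moment'])"
```

```text
time: 17.25
position: [0.3999, -0.0493, 0.0461]
eef_rot: [-0.0, 0.183, 0.983, -0.001]
contact_force: [-0.4, -0.3, 0.4]
width: 0.0868
gripper_force: 0.0
time: 17.85
position: [0.4001, -0.0484, 0.0461]
eef_rot: [0.0, 0.181, 0.983, 0.0]
contact_force: [-0.3, 0.4, -0.5]
width: 0.0466
gripper_force: 0.0
pos [ 0.4001 -0.0484  0.0461] now-axes [ 0.0001 -0.0002  0.0011] after-turn axes [ 0.0001 -0.0002  0.0011] rotvec [ 0.0004  0.     -0.    ] q7 1.2598480731492852 w 0.04660440882361988
[-0.3126  0.3729 -0.5001] [0.0302 0.0319 0.0051]
```

```bash
python3 shift.py '[{}, {}, {}]'
python3 shift.py '[{"d":[0, 0, -0.2]}, {"d":[0, 0, -0.5]}, {"d":[0, 0, -0.7]}, {"d":[0, 0, -0.7]}, {"d":[0, 0, -0.4]}, {}, {}]'
python3 - <<'E'
from h import *
t=lambda p:np.array(p,float)/6+[150,200]-.42
a=plane("top",t([(318,438),(297,255)]),.093);print("cheeks",a,a.mean(0))
b=plane("top",t([(280,385),(401,362)]),.024);print("lips",b,b.mean(0))
# side view (c3): front cheek top ~ (150,262)
s3=lambda p:np.array(p,float)/4+[290,75]-.38
print(plane("side",s3([(150,265)]),.093), plane("side",s3([(190,360),(210,303)]),.024))
# predicted side pixels (c3 crop coords) of lips centre lines for O estimate
to([.415,.05,.17],1.206)
# cross-view dial: triangulate hub
for n,uv in(("top",t([(629,357)])),("side",s3([(140,412)]))):print(ray(n,uv))
E
```

```text
time: 18.15
position: [0.4001, -0.0484, 0.046]
eef_rot: [-0.0, 0.181, 0.983, -0.0]
contact_force: [-0.8, -0.3, -0.2]
width: 0.0414
gripper_force: 10.0
time: 18.85
position: [0.4, -0.0485, 0.1705]
eef_rot: [-0.0, 0.181, 0.983, 0.0]
contact_force: [-0.3, -0.2, -0.3]
width: 0.0419
gripper_force: 10.0
cheeks [[0.41915554 0.30916789 0.093     ]
 [0.49942039 0.31995918 0.093     ]] [0.45928797 0.31456353 0.093     ]
lips [[0.4535773  0.34324915 0.024     ]
 [0.46285043 0.28806106 0.024     ]] [0.45821386 0.31565511 0.024     ]
[[0.42347443 0.3086111  0.093     ]] [[0.4653656  0.2843537  0.024     ]
 [0.46230155 0.34448991 0.024     ]]
pos [ 0.4    -0.0485  0.1705] now-axes [0.0211 0.0974 0.0006] after-turn axes [0.0211 0.0974 0.0005] rotvec [ 0.0005 -0.0002 -0.0002] q7 0.9329225675980094 w 0.04186296072567825
(array([ 0.2308, -0.0016,  1.4155]), array([[ 0.1645,  0.1319, -0.9869]]))
(array([ 0.7612, -0.7144,  1.3098]), array([[-0.196 ,  0.5812, -0.7969]]))
```

Units first: shifts go in shares of 50 mm and turns go in units of 0.2 rad. So 0.04 m is 0.8, 0.038 m is 0.76, -0.13 rad is -0.65.

```bash
python3 shift.py '[{"d":[0.1, 0.4, -0.1]}, {"d":[0.16, 0.66, -0.1]}, {"d":[0.2, 0.8, -0.1]}, {"d":[0.2, 0.76, -0.1]}, {"d":[0.16, 0.66, 0]}, {"turn_vec":[0, 0, -0.5]}, {"turn_vec":[0, 0, -0.65]}, {"turn_vec":[0, 0, -0.65]}, {"turn_vec":[0, 0, -0.645]}, {}]'
python3 -c "
from h import *
to([.461,.315,.19],1.695)"
```

```text
time: 19.85
position: [0.4196, 0.119, 0.1896]
eef_rot: [-0.001, -0.063, 0.998, -0.001]
contact_force: [-0.1, 0.3, -0.2]
width: 0.041
gripper_force: 10.0
pos [0.4196 0.119  0.1896] now-axes [-0.0657  0.1892 -0.0008] after-turn axes [-0.0653  0.1893 -0.0004] rotvec [-0.0015 -0.0019  0.0022] q7 1.196042378698155 w 0.04100547460625037
```

To row units: 0.04 m is 0.8, 0.032 m is 0.64, 0.002 rad is 0.01.

```bash
python3 shift.py '[{"d":[-0.14, 0.4, 0], "turn_vec":[0, 0, 0.01]}, {"d":[-0.22, 0.64, 0]}, {"d":[-0.28, 0.8, 0]}, {"d":[-0.28, 0.8, 0]}, {"d":[-0.22, 0.64, 0]}, {"d":[-0.1, 0.32, 0]}, {"d":[-0.06, 0.18, 0]}, {}, {}]'
python3 - <<'E'
from h import *
to([.461,.315,.19],1.695);print(bot.read_state()['contact_force'])
t=bot.capture('top');s=bot.capture('side');cv2.imwrite('pics/n_t.png',t[:,:,::-1]);cv2.imwrite('pics/n_s.png',s[:,:,::-1])
E
```

```text
time: 20.75
position: [0.4619, 0.3135, 0.1907]
eef_rot: [-0.0, -0.06, 0.998, -0.0]
contact_force: [0.5, -0.1, -0.5]
width: 0.0412
gripper_force: 10.0
pos [0.4619 0.3135 0.1907] now-axes [0.0007 0.0016 0.0007] after-turn axes [0.0007 0.0016 0.0007] rotvec [-0.0008 -0.0005 -0.0047] q7 1.1901790752899621 w 0.041229842309023275
[ 0.4607 -0.115  -0.5334]
```

```bash
python3 shift.py '[{"d":[0, 0.03, 0.3]}, {"d":[0, 0, 0.4]}, {"d":[0, 0, 0.3]}, {"d":[0, 0, 0.2]}, {}, {}]'
python3 shift.py '[{"d":[0, 0, 0.2]}, {"d":[0, 0, 0.2]}, {}]'
python3 shift.py '[{"d":[0, 0, 0.2]}, {"d":[0, 0, 0.2]}, {}]'
```

```text
time: 21.45
position: [0.4618, 0.3163, 0.1312]
eef_rot: [0.0, -0.061, 0.998, 0.0]
contact_force: [-0.5, -0.9, -0.3]
width: 0.0415
gripper_force: 10.0
time: 21.75
position: [0.4608, 0.316, 0.1096]
eef_rot: [-0.001, -0.061, 0.998, -0.001]
contact_force: [-0.8, 0.9, -1.2]
width: 0.0416
gripper_force: 10.0
time: 22.05
position: [0.4607, 0.3159, 0.0894]
eef_rot: [-0.001, -0.061, 0.998, -0.001]
contact_force: [0.1, 0.0, -1.3]
width: 0.0415
gripper_force: 10.0
```

To row units: 0.008 m is 0.16, 0.005 m is 0.1.

```bash
python3 shift.py '[{"d":[0, 0, 0.16]}, {"d":[0, 0, 0.16]}, {"d":[0, 0, 0.1]}, {}]'
python3 shift.py '[{"d":[0, 0, 0.06]}, {}]'
python3 shift.py '[{"d":[0, 0, 0.04]}, {}]'; python3 shift.py '[{"d":[0, 0, 0.02]}, {}]'
```

```text
time: 22.45
position: [0.4611, 0.3161, 0.0692]
eef_rot: [-0.0, -0.061, 0.998, -0.0]
contact_force: [-0.1, -0.3, -1.0]
width: 0.0412
gripper_force: 10.0
time: 22.65
position: [0.4615, 0.3164, 0.0669]
eef_rot: [-0.0, -0.061, 0.998, 0.0]
contact_force: [0.1, 0.5, -1.0]
width: 0.0415
gripper_force: 10.0
time: 22.85
position: [0.4615, 0.3164, 0.065]
eef_rot: [-0.0, -0.061, 0.998, 0.0]
contact_force: [-0.2, -0.0, -1.3]
width: 0.0412
gripper_force: 10.0
time: 23.05
position: [0.4616, 0.3164, 0.064]
eef_rot: [0.0, -0.061, 0.998, 0.0]
contact_force: [-0.5, -0.1, -0.4]
width: 0.0417
gripper_force: 10.0
```

```bash
python3 shift.py '[{"d":[0, 0, 0.02]}, {}]'; python3 shift.py '[{"d":[0, 0, 0.02]}, {}]'; python3 shift.py '[{"d":[0, 0, 0.02]}, {}]'
```

```text
time: 23.25
position: [0.4615, 0.3164, 0.063]
eef_rot: [-0.0, -0.061, 0.998, 0.0]
contact_force: [0.4, 0.4, -1.6]
width: 0.0415
gripper_force: 10.0
time: 23.45
position: [0.4616, 0.3164, 0.062]
eef_rot: [0.0, -0.061, 0.998, 0.0]
contact_force: [-0.1, 0.2, -0.6]
width: 0.0415
gripper_force: 10.0
time: 23.65
position: [0.4618, 0.3164, 0.0617]
eef_rot: [0.0, -0.061, 0.998, 0.0]
contact_force: [-2.9, -2.4, 7.5]
width: 0.0415
gripper_force: 10.0
```

```bash
python3 shift.py '[{"d":[0, 0, -0.01]}, {}, {}, {}, {"d":[0, 0, -0.2]}, {"d":[0, 0, -0.6]}, {"d":[0, 0, -0.8]}, {"d":[0, 0, -0.8]}, {"d":[0, 0, -0.4]}, {}]' 0.062
python3 - <<'E'
from h import *
to([.461,.315,.19],1.695);s=bot.read_state();print(s['joint_pos'],s['contact_force'])
# lever handle estimate from initial pictures: bar ends, top and side (full-res px)
t=lambda p:np.array(p,float)/6+[150,200]-.42
s3=lambda p:np.array(p,float)/4+[290,75]-.38
def tri(a,b):
    (o1,d1),(o2,d2)=ray("top",t([a])),ray("side",s3([b]));d1=d1[0];d2=d2[0]
    k=np.linalg.lstsq(np.c_[d1,-d2],o2-o1,rcond=None)[0];p=o1+k[0]*d1;q=o2+k[1]*d2
    print((p+q)/2,np.linalg.norm(p-q))
tri((22,82),(325,30)); print(plane("top",t([(22,80),(293,42)]),.30))
for th in(1.3,1.2):
    a=.124;X=np.array([np.cos(a),np.sin(a)]);print(np.array([.461,.315])+X*(.115-.175*np.cos(th)),.131+.175*np.sin(th))
E
```

```text
time: 24.65
position: [0.463, 0.3172, 0.2052]
eef_rot: [0.002, -0.061, 0.998, 0.002]
contact_force: [0.5, -0.1, -0.2]
width: 0.0621
gripper_force: 0.0
pos [0.463  0.3172 0.2052] now-axes [ 0.0023 -0.002   0.0152] after-turn axes [ 0.0023 -0.0019  0.0152] rotvec [ 0.0039  0.004  -0.0023] q7 1.1842049081781922 w 0.062124513549440916
[-1.4114  0.251   0.8608  1.7006 -0.2     1.2757  1.1842] [ 0.5059 -0.1375 -0.1764]
[0.5258 0.3754 0.2986] 0.00033362459503747836
[[0.5264 0.375  0.3   ]
 [0.538  0.2731 0.3   ]]
[0.5287 0.3234] 0.29962268244800877
[0.5122 0.3214] 0.2941068400442646
```

```bash
python3 - <<'E'
from h import *
np.set_printoptions(precision=3,suppress=True)
o,d=ray("side",[(385,75),(327,215)]);n=np.cross(d[0],d[1])
for v in(30,50,80,95,120,135,150,168,182):
    o1,d1=ray("top",[(200,v)]);k=n@(o-o1)/(n@d1[0]);print(v,o1+k*d1[0], "z.4:",(o1+d1[0]*((.45-o1[2])/d1[0][2])))
E
```

```text
30 [0.656 0.16  0.787] z.4: [0.883 0.246 0.45 ]
50 [0.648 0.168 0.749] z.4: [0.835 0.244 0.45 ]
80 [0.635 0.182 0.686] z.4: [0.765 0.241 0.45 ]
95 [0.627 0.19  0.651] z.4: [0.732 0.24  0.45 ]
120 [0.614 0.205 0.586] z.4: [0.677 0.238 0.45 ]
135 [0.605 0.214 0.542] z.4: [0.644 0.237 0.45 ]
150 [0.595 0.225 0.494] z.4: [0.612 0.236 0.45 ]
168 [0.582 0.24  0.431] z.4: [0.575 0.235 0.45 ]
182 [0.57  0.252 0.376] z.4: [0.546 0.234 0.45 ]
```

```bash
cat >> h.py <<'E'
def tt(p,yang,tau):
    "bar point p at the grasp point, closing axis yang, fingers leaning forward by tau"
    s=bot.read_state();M=R.from_quat(s["eef_rot"],scalar_first=True)
    X=np.array([np.cos(yang),np.sin(yang),0]);Z=np.array([0,0,1.])
    z=np.sin(tau)*X-np.cos(tau)*Z;y=np.cos(tau)*X+np.sin(tau)*Z;T=R.from_matrix(np.c_[np.cross(y,z),y,z])
    d=np.array(p)+.019*z-s["position"];np.set_printoptions(precision=4,suppress=True)
    print("pos",s["position"],"now-axes",M.inv().apply(d),"after",T.inv().apply(d),"rot",(M.inv()*T).as_rotvec(),s["joint_pos"],s["contact_force"])
E
python3 shift.py '[{"d":[0.1, 0, -0.4]}, {"d":[0.16, 0, -0.7]}, {"d":[0.2, 0, -0.8]}, {"d":[0.2, 0, -0.8]}, {"d":[0.2, 0, -0.6]}, {"d":[0.2, 0, -0.4]}, {}]' 0.05
python3 shift.py '[{"turn_vec":[0, 0, 0.715]}, {"turn_vec":[0, 0, 0.715]}, {"turn_vec":[0, 0, 0.715]}, {"turn_vec":[0, 0, 0.715]}, {"turn_vec":[0, 0, 0.715]}, {"turn_vec":[0, 0, 0.715]}, {"turn_vec":[0, 0, 0.715]}, {"turn_vec":[0, 0, 0.715]}, {"turn_vec":[0, 0, 0.715]}, {"turn_vec":[0, 0, 0.715]}, {"turn_vec":[0, 0, 0.705]}, {}]'
python3 shift.py '[{"turn_vec":[-0.5, 0, 0]}, {"turn_vec":[-0.5, 0, 0]}, {"turn_vec":[-0.5, 0, 0]}, {}]'
python3 -c "
from h import *
tt([.5343,.293,.365],.124,.3)"
```

```text
time: 25.35
position: [0.4088, 0.3104, 0.3887]
eef_rot: [0.001, -0.062, 0.998, 0.002]
contact_force: [0.4, 0.3, -0.1]
width: 0.0501
gripper_force: 0.0
time: 26.55
position: [0.4089, 0.3096, 0.3853]
eef_rot: [0.0, 0.664, 0.748, -0.001]
contact_force: [-0.1, 0.1, -0.2]
width: 0.0504
gripper_force: 0.0
time: 26.95
position: [0.4069, 0.3105, 0.3856]
eef_rot: [0.099, 0.652, 0.743, 0.112]
contact_force: [0.1, -0.4, -0.1]
width: 0.0502
gripper_force: 0.0
pos [0.4069 0.3105 0.3856] now-axes [-0.0339  0.1123  0.0755] after [-0.0331  0.1126  0.0754] rot [ 0.0007 -0.0011  0.0066] [-1.6654 -0.255   0.6387  1.7092  0.388   1.4519 -0.9076] [ 0.0506 -0.4199 -0.115 ]
```

```bash
python3 shift.py '[{"d":[-0.12, 0.4, 0.24], "turn_vec":[0, 0, 0.03]}, {"d":[-0.16, 0.56, 0.38]}, {"d":[-0.16, 0.56, 0.38]}, {"d":[-0.14, 0.48, 0.32]}, {"d":[-0.08, 0.24, 0.18]}, {}, {}]'
python3 -c "
from h import *
tt([.5343,.293,.2995],.124,.3)
t=bot.capture('top')"
```

```text
time: 27.65
position: [0.5412, 0.2919, 0.3478]
eef_rot: [0.099, 0.657, 0.739, 0.111]
contact_force: [-0.1, 0.9, -0.7]
width: 0.05
gripper_force: 0.0
pos [0.5412 0.2919 0.3478] now-axes [ 0.002  -0.0206  0.0631] after [ 0.002  -0.0207  0.0631] rot [-0.0009  0.0024 -0.0072] [-1.5891  0.0483  0.9851  1.5916  0.105   1.2603 -0.5123] [-0.117   0.9394 -0.6774]
```

```bash
python3 shift.py '[{"d":[0.04, -0.1, 0.3], "turn_vec":[0, 0, -0.035]}, {"d":[0, -0.1, 0.3]}, {"d":[0, -0.1, 0.3]}, {"d":[0, -0.08, 0.24]}, {"d":[0, -0.04, 0.12]}, {}]'
python3 -c "
from h import *
tt([.5343,.293,.2995],.124,.3)"
python3 shift.py '[{}, {}, {}, {}, {}]' 0 4
python3 -c "
from h import *
tt([.5343,.293,.2995],.124,.3)"
```

```text
time: 28.3
position: [0.5389, 0.2943, 0.2811]
eef_rot: [0.099, 0.655, 0.741, 0.112]
contact_force: [-0.0, -0.3, 0.4]
width: 0.0499
gripper_force: 0.0
pos [0.5389 0.2943 0.2811] now-axes [-0.0007  0.0009  0.0001] after [-0.0007  0.0009  0.0001] rot [-0.0009  0.0005 -0.0001] [-1.5805  0.0763  0.9829  1.7128  0.0825  1.1221 -0.5095] [-0.0218 -0.3002  0.3697]
time: 28.8
position: [0.5395, 0.2942, 0.2817]
eef_rot: [0.099, 0.655, 0.741, 0.112]
contact_force: [-1.0, 1.0, -0.6]
width: 0.0179
gripper_force: 0.0
pos [0.5395 0.2942 0.2817] now-axes [-0.0005  0.0002  0.0004] after [-0.0005  0.0002  0.0004] rot [ 0.0001  0.0004 -0.001 ] [-1.5803  0.0764  0.9834  1.7118  0.0826  1.122  -0.5097] [-0.9905  0.9636 -0.5994]
```

```bash
python3 shift.py '[{}, {}, {}]' 0 12
python3 - <<'E'
from h import *
tt([.5343,.293,.2995],.124,.3)
s=bot.read_state();M=R.from_quat(s["eef_rot"],scalar_first=True)
g=s["position"]-.019*M.apply([0,0,1]);X=np.array([np.cos(.124),np.sin(.124),0])
H=np.array([.461,.315,.131])+X*.114
d=(g-H);u=np.array([-d@X,d[2]]);print("r",np.hypot(*u),"th",np.arctan2(u[1],u[0]),s["width"])
c=np.cos(.3);si=np.sin(.3);r=.175;th0=np.arctan2(u[1],u[0])
# deltas tool axes with constant tilt: dX (press), dZ -> y_t=c*dX+si*dZ ; z_t=si*dX-c*dZ
th=np.linspace(th0,0,25);P=np.c_[-r*np.cos(th),r*np.sin(th)];D=np.diff(P,axis=0)
print(np.round(np.c_[th[1:],c*D[:,0]+si*D[:,1],si*D[:,0]-c*D[:,1]],4))
E
```

```text
time: 29.1
position: [0.5394, 0.2942, 0.2816]
eef_rot: [0.099, 0.655, 0.741, 0.112]
contact_force: [-0.5, 0.0, 0.8]
width: 0.0118
gripper_force: 12.0
pos [0.5394 0.2942 0.2816] now-axes [-0.0005  0.0003  0.0004] after [-0.0005  0.0003  0.0004] rot [ 0.0001  0.0005 -0.001 ] [-1.5803  0.0765  0.9834  1.7119  0.0826  1.1219 -0.5098] [-0.4523  0.0297  0.7743]
r 0.17450887611443427 th 1.3137842300441651 0.011793369351997464
[[ 1.259  -0.0096 -0.0001]
 [ 1.2043 -0.0096  0.0004]
 [ 1.1496 -0.0095  0.0009]
 [ 1.0948 -0.0095  0.0014]
 [ 1.0401 -0.0094  0.0019]
 [ 0.9853 -0.0093  0.0024]
 [ 0.9306 -0.0091  0.0029]
 [ 0.8759 -0.0089  0.0034]
 [ 0.8211 -0.0087  0.0039]
 [ 0.7664 -0.0085  0.0044]
 [ 0.7116 -0.0083  0.0049]
 [ 0.6569 -0.008   0.0053]
 [ 0.6022 -0.0077  0.0057]
 [ 0.5474 -0.0074  0.0061]
 [ 0.4927 -0.007   0.0065]
 [ 0.4379 -0.0066  0.0069]
 [ 0.3832 -0.0062  0.0073]
 [ 0.3284 -0.0058  0.0076]
 [ 0.2737 -0.0054  0.0079]
 [ 0.219  -0.005   0.0082]
 [ 0.1642 -0.0045  0.0084]
 [ 0.1095 -0.0041  0.0087]
 [ 0.0547 -0.0036  0.0089]
 [ 0.     -0.0031  0.0091]]
```

Pinched: the opening matches the 12 mm bar and the radius matches the arm. Swinging it down along the arc at about 0.5 rad/s.

```bash
python3 shift.py '[{"d":[0, -0.192, -0.002]}, {"d":[0, -0.192, 0.008]}, {"d":[0, -0.19, 0.018]}, {"d":[0, -0.19, 0.028]}, {"d":[0, -0.188, 0.038]}, {"d":[0, -0.186, 0.048]}, {}]'
python3 -c "
from h import *
s=bot.read_state();M=R.from_quat(s['eef_rot'],scalar_first=True)
g=s['position']-.019*M.apply([0,0,1]);X=np.array([np.cos(.124),np.sin(.124),0])
d=g-np.array([.461,.315,.131])-X*.114;u=np.array([-d@X,d[2]]);print('r',np.hypot(*u),'th',np.arctan2(u[1],u[0]),s['moment'])"
```

```text
time: 29.8
position: [0.4864, 0.2879, 0.2577]
eef_rot: [0.098, 0.655, 0.741, 0.112]
contact_force: [-1.0, -0.4, 1.2]
width: 0.0116
gripper_force: 12.0
r 0.17471756504443542 th 0.9772007960915597 [-0.14146098  0.61712572 -0.00648134]
```

To row units: -0.0091 m is -0.182, -0.0089 m is -0.178.

```bash
python3 shift.py '[{"d":[0, -0.182, 0.058]}, {"d":[0, -0.178, 0.068]}, {"d":[0, -0.174, 0.078]}, {"d":[0, -0.17, 0.088]}, {"d":[0, -0.166, 0.098]}, {"d":[0, -0.16, 0.106]}, {"d":[0, -0.154, 0.114]}, {"d":[0, -0.148, 0.122]}, {"d":[0, -0.14, 0.13]}, {}]'
python3 shift.py '[{"d":[0, -0.132, 0.138]}, {"d":[0, -0.124, 0.146]}, {"d":[0, -0.116, 0.152]}, {"d":[0, -0.108, 0.158]}, {"d":[0, -0.1, 0.164]}, {}]'
python3 -c "
from h import *
s=bot.read_state();M=R.from_quat(s['eef_rot'],scalar_first=True)
g=s['position']-.019*M.apply([0,0,1]);X=np.array([np.cos(.124),np.sin(.124),0])
d=g-np.array([.461,.315,.131])-X*.114;u=np.array([-d@X,d[2]]);print('r',np.hypot(*u),'th',np.arctan2(u[1],u[0]),s['moment'])"
```

```text
time: 30.8
position: [0.4295, 0.2805, 0.194]
eef_rot: [0.099, 0.655, 0.741, 0.111]
contact_force: [-0.2, 3.1, -2.0]
width: 0.0114
gripper_force: 12.0
time: 31.4
position: [0.4136, 0.2784, 0.1492]
eef_rot: [0.099, 0.655, 0.741, 0.112]
contact_force: [1.0, 2.6, -1.6]
width: 0.0118
gripper_force: 12.0
r 0.1750014873012731 th 0.20925215213997847 [0.44794609 0.46452361 0.18595757]
```

```bash
python3 shift.py '[{"d":[0, -0.044, 0.084]}, {"d":[0, -0.044, 0.084]}, {"d":[0, -0.04, 0.086]}, {"d":[0, -0.04, 0.086]}, {}]'
python3 shift.py '[{"d":[0, -0.036, 0.088]}, {"d":[0, -0.032, 0.088]}, {}]'
python3 shift.py '[{"d":[0, -0.016, 0.046]}, {"d":[0, -0.016, 0.046]}, {}]'
python3 -c "
from h import *
s=bot.read_state();M=R.from_quat(s['eef_rot'],scalar_first=True)
g=s['position']-.019*M.apply([0,0,1]);X=np.array([np.cos(.124),np.sin(.124),0])
d=g-np.array([.461,.315,.131])-X*.114;u=np.array([-d@X,d[2]]);print('r',np.hypot(*u),'th',np.arctan2(u[1],u[0]),s['moment'])"
```

```text
time: 31.9
position: [0.4109, 0.2781, 0.1312]
eef_rot: [0.099, 0.655, 0.741, 0.112]
contact_force: [-1.3, 2.1, -1.5]
width: 0.0116
gripper_force: 12.0
time: 32.2
position: [0.4102, 0.278, 0.1217]
eef_rot: [0.099, 0.655, 0.741, 0.112]
contact_force: [-2.0, 0.6, -1.1]
width: 0.0114
gripper_force: 12.0
time: 32.5
position: [0.41, 0.278, 0.1171]
eef_rot: [0.099, 0.655, 0.741, 0.112]
contact_force: [-2.6, -0.2, -1.4]
width: 0.0114
gripper_force: 12.0
r 0.17481628132509575 th 0.024372413771919708 [-0.1278504   0.8917244   0.09790667]
```

To row units: 0.0019 m is 0.038, -0.0006 m is -0.012.

```bash
python3 shift.py '[{"d":[0, -0.012, 0.038]}, {}]'; python3 shift.py '[{"d":[0, -0.008, 0.028]}, {}]';python3 shift.py '[{"d":[0, -0.006, 0.02]}, {}]'; python3 shift.py '[{"d":[0, -0.006, 0.02]}, {}]'
```

```text
time: 32.7
position: [0.41, 0.278, 0.1152]
eef_rot: [0.099, 0.655, 0.741, 0.112]
contact_force: [-2.6, -0.7, -1.7]
width: 0.0113
gripper_force: 12.0
time: 32.9
position: [0.41, 0.278, 0.1137]
eef_rot: [0.099, 0.655, 0.741, 0.112]
contact_force: [-3.3, 0.5, -1.2]
width: 0.0112
gripper_force: 12.0
time: 33.1
position: [0.41, 0.278, 0.1127]
eef_rot: [0.099, 0.655, 0.741, 0.112]
contact_force: [-4.4, -1.4, -1.4]
width: 0.0117
gripper_force: 12.0
time: 33.3
position: [0.4101, 0.278, 0.1117]
eef_rot: [0.099, 0.655, 0.741, 0.112]
contact_force: [-4.3, -2.0, -1.4]
width: 0.0113
gripper_force: 12.0
```

To row units: 0.001 m is 0.02, -0.0003 m is -0.006.

```bash
python3 shift.py '[{"d":[0, -0.006, 0.02]}, {}]'; python3 shift.py '[{"d":[0, -0.006, 0.02]}, {}]';python3 shift.py '[{"d":[0, -0.006, 0.02]}, {}]'
```

```text
time: 33.5
position: [0.4102, 0.2781, 0.1111]
eef_rot: [0.099, 0.655, 0.741, 0.112]
contact_force: [-8.1, -4.2, 6.8]
width: 0.0117
gripper_force: 12.1
time: 33.7
position: [0.4104, 0.2783, 0.1103]
eef_rot: [0.099, 0.655, 0.741, 0.112]
contact_force: [-7.2, -4.4, 7.6]
width: 0.011
gripper_force: 11.7
time: 33.9
position: [0.4106, 0.2786, 0.1095]
eef_rot: [0.099, 0.655, 0.741, 0.112]
contact_force: [-7.0, -3.1, 8.0]
width: 0.0112
gripper_force: 11.2
```

Now resting on the carton (fz up to +7 N). I'll back off about 2 mm, open, and withdraw along the fingers.

To row units: -0.0015 m is -0.03, -0.0005 m is -0.01.

```bash
python3 shift.py '[{"d":[0, 0.01, -0.03]}, {"d":[0, 0.01, -0.01]}, {}]'
python3 shift.py '[{}, {}, {}, {}]' 0.045
python3 shift.py '[{"d":[0, 0, -0.2]}, {"d":[0, 0, -0.4]}, {"d":[0, 0, -0.6]}, {"d":[0, 0, -0.8]}, {"d":[0, 0, -0.8]}, {"d":[0, 0, -0.6]}, {}, {}, {}]'
python3 - <<'E'
from h import *
s=bot.read_state();print(s['joint_velocities'])
# handle visibility: fit black bar in side and top images near predicted position
i0=cv2.imread('pics/n_t.png').astype(int);i1=bot.capture('top')[:,:,::-1].astype(int)
X=np.array([np.cos(.124),np.sin(.124),0]);Y=np.array([-X[1],X[0],0])
m=np.array([.461,.315,.131])-.061*X
for n in('top','side'):
    im=bot.capture(n).max(2)
    p=pix(n,[m+k*Y for k in(-.05,-.03,0,.03,.05)]);print(n,p.round(0).tolist(),[int(im[int(round(v))-2:int(round(v))+3,int(round(u))-2:int(round(u))+3].min()) for u,v in p])
print(bot.read_state()['contact_force'])
b=bot.capture('top');cv2.imwrite('pics/end.png',b[:,:,::-1])
E
```

```text
time: 34.2
position: [0.4106, 0.2785, 0.1111]
eef_rot: [0.099, 0.655, 0.741, 0.112]
contact_force: [-3.8, 0.5, -0.1]
width: 0.0114
gripper_force: 11.9
time: 34.6
position: [0.411, 0.2782, 0.1112]
eef_rot: [0.099, 0.655, 0.741, 0.112]
contact_force: [-0.2, 0.2, 0.4]
width: 0.0353
gripper_force: 0.0
time: 35.5
position: [0.3608, 0.2716, 0.2722]
eef_rot: [0.099, 0.655, 0.741, 0.111]
contact_force: [0.1, -0.4, -0.3]
width: 0.0451
gripper_force: 0.0
[-0.00182189  0.00601519  0.00355798  0.00504302 -0.00041439  0.00220663
 -0.00252574]
top [[219.0, 275.0], [211.0, 276.0], [200.0, 278.0], [188.0, 280.0], [180.0, 281.0]] [60, 57, 55, 68, 64]
side [[316.0, 143.0], [318.0, 138.0], [320.0, 131.0], [322.0, 123.0], [323.0, 119.0]] [32, 34, 34, 31, 31]
[0.44254573 0.59975112 0.90874317]
```

To row units: -0.045 m is -0.9, -0.04 m is -0.8.

```bash
python3 shift.py '[{"d":[-0.4, 0, -0.4]}, {"d":[-0.8, 0, -0.4]}, {"d":[-0.9, 0, 0]}, {"d":[-0.9, 0, 0]}, {"d":[-0.9, 0, 0]}, {"d":[-0.9, 0, 0]}, {"d":[-0.9, 0, 0]}, {"d":[-0.4, 0, 0]}, {}, {}]'
python3 - <<'E'
from h import *
X=np.array([np.cos(.124),np.sin(.124),0]);Y=np.array([-X[1],X[0],0])
m=np.array([.461,.315,.131])-.061*X
C={}
for n in('top','side'):
    im=bot.capture(n);cv2.imwrite(f'pics/end_{n}.png',im[:,:,::-1]);g=im.max(2)
    p=pix(n,[m])[0].round().astype(int);print(n,p)
    w=22;sub=(g[p[1]-w:p[1]+w,p[0]-w:p[0]+w]<75).astype(np.uint8)
    k,lab,st,ce=cv2.connectedComponentsWithStats(sub)
    for j in range(1,k):
        if st[j,4]>15:
            q=cv2.minAreaRect(np.argwhere(lab==j)[:,::-1].astype(np.float32));print(st[j].tolist(),(ce[j]+p-w).round(1),np.round(q[1],1),round(q[2]))
    print('\n'.join(''.join('#' if x else '.' for x in r) for r in sub))
E
```

```text
time: 36.7
position: [0.3742, 0.0896, 0.3091]
eef_rot: [0.095, 0.656, 0.741, 0.111]
contact_force: [-0.8, 1.0, -0.2]
width: 0.0453
gripper_force: 0.0
top [200 278]
[2, 11, 39, 16, 126] [203.6 276.9] [10.1 38.3] 70
........................##..................
........................##..........#.......
........................##..................
........................##..........#.......
........................##..........#.......
....................................#.......
....................................#.......
....................................#.......
............................................
............................................
............................................
.....................................#......
.....................................#......
.....................................##.....
.....................................##.....
.....................................##.....
..................................#####.....
..................................#####.....
..................................######....
...............................
[... 2527 characters left out ...]
.##...............#####..
....................##...............#######
...................###...............#######
...................##................#######
...................##................#######
..................##..................######
..................##........................
...................#........................
............................................
............................................
............................................
............................................
............................................
............................................
.##.........................................
.###........................................
```

The handle sits exactly where the level arm should put it: side-view centroid (320.2,131.0), predicted (320,131). The hand is clear of everything, so I'm handing in.

```bash
python3 -c "
from cell import bot
print(bot.sign_off())"
```

```text
the job is handed in; nothing more can be done
None
```

I handed the job in at about 37 s on the robot's clock: dial four clicks clockwise, carton regripped by its narrow sides and set down in the nest, stamping arm lowered to level and resting on it. I last looked at the dial and left-hand jar mid-run, confirmed the carton's seating and the stamp's contact by force and the arm's level by camera, and the sign-off returned no verdict.

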